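Find the tired shock mount and fold down its tag

ROBOT

A 6-joint arm with a two-finger parallel gripper is mounted at the origin on the work surface; the furniture and walls round the work are solid. World frame = base frame: x ahead of the robot, y to its left, z up, the work surface at z = 0. Lengths are in mm, angles in rad, forces in N, time in s.
With the tool pointing down it reaches from about 225 to 875 mm from the base axis. Payload 3.4 kg.
Tool frame: the origin (TCP) lies at the very end of the fingers, on their centre line; the grasp point (between the pads) lies 19 mm behind it (manip.grip_depth is the distance from the TCP to the grasp point, in mm); y points along the fingers, x is the direction in which the jaws open and shut, and the axes are right-handed (so a half turn about y gives the same grasp; the last joint's range is limited). The gripper opens to 85 mm and grips with 20 to 120 N. Pads are 22 mm wide; open, the fingers measure 114 mm over their backs; the gripper's body (76 mm by 85 mm) begins 54 mm behind the grasp point. The pads swing forward as they close: fully open they stand 13 mm farther back than shut.
Start: joints at [1.127, 0.276, 1.505, -0, 1.361, -0.121], TCP at [182.421, 545.331, 231.328] pointing down, gripper open.
Joint ranges: [-2.89, 2.89], [-0.75, 2.08], [0.22, 2.7], [-1.18, 4.32], [0.11, 2.71], [-2.7, 2.7]. Speed limits (rad/s): [2.57, 2.57, 3.14, 3.14, 3.14, 3.14].

INTERFACE

Orientations are given as a unit quaternion [x, y, z, w].
In Python, from rig import status, imaging, manip gives the robot as it stands.
- The arm moves only by the shell command python3 -m handwheel 'ROWS' [FORCE]. ROWS is JSON, a list of rows, each an object of numbers: "tx", "ty", "tz": the shift along the tool's x, y, z in cm; "spin": the turn about the tool's y in rad; "grip": the finger opening in cm, from 0 to 8.54. In form: [{"tx": .., "ty": .., "tz": .., "spin": .., "grip": ..}, ...]. A call has exactly 10 rows; each row shifts and turns the commanded pose from where the row before left it, along the tool's axes as they then stand; what a row does not reach is not made up. A row lasts 1/8 s, in which the tool goes at most 62.5 mm and 10.7 degrees, less where a joint would pass 70% of its speed; a pose out of reach is approached as far as the arm can. A call with a gripper value outside its range is refused whole. The fingers move at their own pace and stop on an object; FORCE is the grip in N (left out, the last holds). Time passes only in rows, so rows that do not move let the fingers close, or fill a call up. It gives the time, the measured TCP pose, the force and the opening at its end, in the units of the state.
- status.observe(): the state, without advancing time (a new reading comes with each control period).
- imaging.grab_frame(name): name is "scene" or "top" or "wrist"; returns the picture (384x512x3 uint8, red, green, blue); there is no depth.
- imaging.camera_info(name): a dict with "fx", "fy", "cx", "cy" (pixels), "dist_coeffs" ([k1, k2, p1, p2, k3] as OpenCV has them; the pictures are not rectified), "world_to_cam" (4x4, takes a point from world to camera coordinates). Camera axes: x right, y down, z forward; pixel columns grow to the right and rows downward; lengths in mm; the calibration is good to about 2 mm. A picture is of the moment at which its call begins: read the wrist's pose just before it. camera_info takes no time and is no camera call; for the wrist camera it gives the pose at the moment of the call.
- manip.close_job(): hands the job in, once; it reports no verdict.
The state is a dict: "t": time; "joint_pos": joint angles; "joint_vel": joint speeds; "joint_torque": joint torques, N m; "position": TCP position; "eef_rot": TCP orientation; "contact_force": force on the tool from outside, world axes, zero at the start; "ft_torque": the same for the moment, N m; "grip_width": finger opening in mm.
Only numpy, scipy, OpenCV 4.12 (cv2) and the standard library are available. Lean on these libraries where they do the work, as an engineer would, in place of code of your own. Each camera call takes 0.05 s, during which the arm holds its last target.

TASK

Three alike shock mounts from the pressure bench stand on the inspection plate and one has a tired spring. With the shut fingertips, gently press the rubber pad of each mount in turn, left to right as seen from the robot, well down (at least 5 mm) and let it rise again; then push the tag in front of the softest mount fully down to mark it for replacement, leaving the other two tags raised. Do not grasp, lift or unseat anything, and leave the loose fittings, weight and ring where they are.

Things in the scene. Friction and masses are not known exactly. Their poses are not given: they have to be found in the camera images.
- plate: Aluminium inspection plate 174 x 340 mm, fixed to the bench, top face 20 mm above it. Origin: on the bench under its centre; x points away from the robot, y to the left along the row of three mounts; yaw up to about 15 degrees either way. Seats for the mounts at x = +36 mm, y = +105 (left), 0 (middle), -105 mm (right); each has its tag in front, towards the robot.
- seat_left (a point): Centre of the left seat's floor, 16 mm above the bench, fixed. In it stands a loose shock mount (0.5 kg, 60 mm high): grey foot 64 mm wide in the 4 mm deep seat, open coil spring, cap 54 mm wide. The three look alike; which is softest can only be felt. In the rules X_mount_c0 is a mount's foot (centre 19 mm up when seated), X_pad_c1 its rubber pad (centre 73 mm up at rest).
- pad_left_top (a point): Centre of the top of the unpressed black rubber pad (flat, 45 mm wide) on the mount in the left seat, 76 mm above the bench; fixed to the plate, does not sink with the pad. The pad goes down up to 16 mm and springs back. The force grows evenly from a small preload: at 8 mm the softest takes about 3.5 N, the others about 8 and 12 N; none over 25 N at the stop.
- seat_middle (a point): Centre of the middle seat's floor, 16 mm above the bench, fixed. In it stands a loose shock mount (0.5 kg, 60 mm high): grey foot 64 mm wide in the 4 mm deep seat, open coil spring, cap 54 mm wide. The three look alike; which is softest can only be felt. In the rules X_mount_c0 is a mount's foot (centre 19 mm up when seated), X_pad_c1 its rubber pad (centre 73 mm up at rest).
- pad_middle_top (a point): Centre of the top of the unpressed black rubber pad (flat, 45 mm wide) on the mount in the middle seat, 76 mm above the bench; fixed to the plate, does not sink with the pad. The pad goes down up to 16 mm and springs back. The force grows evenly from a small preload: at 8 mm the softest takes about 3.5 N, the others about 8 and 12 N; none over 25 N at the stop.
- seat_right (a point): Centre of the right seat's floor, 16 mm above the bench, fixed. In it stands a loose shock mount (0.5 kg, 60 mm high): grey foot 64 mm wide in the 4 mm deep seat, open coil spring, cap 54 mm wide. The three look alike; which is softest can only be felt. In the rules X_mount_c0 is a mount's foot (centre 19 mm up when seated), X_pad_c1 its rubber pad (centre 73 mm up at rest).
- pad_right_top (a point): Centre of the top of the unpressed black rubber pad (flat, 45 mm wide) on the mount in the right seat, 76 mm above the bench; fixed to the plate, does not sink with the pad. The pad goes down up to 16 mm and springs back. The force grows evenly from a small preload: at 8 mm the softest takes about 3.5 N, the others about 8 and 12 N; none over 25 N at the stop.
- tag_left_face (a point): Point on the upper face of the left seat's steel tag, 36 mm from its hinge, where a fingertip coming straight down meets the raised tag; moves with it. Tag 3 mm thick, 34 mm wide, 51 mm long, round end. Hinge axis along the plate's y, 34 mm above the bench, at plate x = -20 mm, y of the left seat; the free end points up and towards the robot.
- tag_left (a joint): Folding angle of the left tag, rad: about 0 to 0.1 at the start (raised, 40 degrees above level), 0.698 pushed fully down (level, upper face about 36 mm above the bench). A stiff hinge: about 2 to 3 N at the face point, and it stays where it is left.
- tag_middle_face (a point): Point on the upper face of the middle seat's steel tag, 36 mm from its hinge, where a fingertip coming straight down meets the raised tag; moves with it. Tag 3 mm thick, 34 mm wide, 51 mm long, round end. Hinge axis along the plate's y, 34 mm above the bench, at plate x = -20 mm, y of the middle seat; the free end points up and towards the robot.
- tag_middle (a joint): Folding angle of the middle tag, rad: about 0 to 0.1 at the start (raised, 40 degrees above level), 0.698 pushed fully down (level, upper face about 36 mm above the bench). A stiff hinge: about 2 to 3 N at the face point, and it stays where it is left.
- tag_right_face (a point): Point on the upper face of the right seat's steel tag, 36 mm from its hinge, where a fingertip coming straight down meets the raised tag; moves with it. Tag 3 mm thick, 34 mm wide, 51 mm long, round end. Hinge axis along the plate's y, 34 mm above the bench, at plate x = -20 mm, y of the right seat; the free end points up and towards the robot.
- tag_right (a joint): Folding angle of the right tag, rad: about 0 to 0.1 at the start (raised, 40 degrees above level), 0.698 pushed fully down (level, upper face about 36 mm above the bench). A stiff hinge: about 2 to 3 N at the face point, and it stays where it is left.
- union_nut_1: Brass union nut with a grey top, 22 x 26 x 19 mm, standing on the plate towards the back between the left and middle mounts. Origin: centre of its underside. To be left alone.
- adaptor_2: Steel hexagon pressure adaptor, 22 x 25 x 36 mm, standing on the plate towards the back between the middle and right mounts. Origin: centre of its underside. To be left alone.
- weight_1_2: Small necked steel calibration weight, 27 mm wide, 62 mm tall, on the bench to the right of the plate. Origin: centre of its underside. To be left alone.
- ring_gauge: Steel setting ring, 54 mm across, 18 mm high, on the bench to the right of the plate. Origin: centre of its underside. To be left alone.

How it is judged:
By the outcome, as a careful person would: the job done as asked, in the order asked, and still so for the second after the job is handed in, with the robot touching nothing.
It also fails if it takes over 50 s, if anything falls off the work surface, if the arm or the gripper's body presses on something with over 40 N, if the wrist force passes 120 N, or if a joint passes its speed limit or range.

## Working session

There is one attempt and no reset: what is moved stays moved. The work goes in short steps, Python scripts to look and compute and a shell command to move; the robot and the scene stay as the last step left them, time stands still between calls to the robot, and variables do not carry over. Pictures are saved under pics/ and viewed, and the job is handed in when it is done.

```bash
mkdir -p pics; ls; python3 - <<'E'
from rig import status, imaging, manip
import cv2
print(status.observe())
for n in ("top","scene"):
    cv2.imwrite(f"pics/{n}0.png",imaging.grab_frame(n)[:,:,::-1])
    print(n,imaging.camera_info(n))
E
```

```text
pics
{'t': 0.0, 'joint_pos': array([ 1.12698002e+00,  2.76572458e-01,  1.50615799e+00,  8.84678997e-06,
        1.36068418e+00, -1.20982440e-01]), 'joint_vel': array([ 4.46295249e-04,  5.28205333e-05,  2.94712794e-04,  1.99774580e-03,
       -8.83633240e-04,  2.14293988e-04]), 'joint_torque': array([-9.93009417e-04, -4.16768432e+01, -2.45803571e+01, -3.61144857e-04,
        1.09012806e-02, -2.87119704e-06]), 'position': array([182.18188774, 544.80923716, 230.44265241]), 'eef_rot': array([ 0.5741667 ,  0.41257528, -0.41370699, -0.57355101]), 'contact_force': array([0.61645599, 0.40205142, 0.53693031]), 'ft_torque': array([ 0.04263956, -0.07410238, -0.05575583]), 'grip_width': 85.01432285805792}
top {'fx': 495.85428534652067, 'fy': 495.85428534652067, 'cx': 264.91803108855834, 'cy': 191.9179423276806, 'dist_coeffs': array([0.02856281, 0.        , 0.        , 0.        , 0.        ]), 'world_to_cam': array([[-8.85741036e-03, -9.99960179e-01,  1.08949465e-03,
        -5.07130714e+01],
       [-9.96058518e-01,  8.72667882e-03, -8.82681912e-02,
         5.58508605e+02],
       [ 8.82551686e-02, -1.86702801e-03, -9.96096150e-01,
         1.07776383e+03],
       [ 0.00000000e+00,  0.00000000e+00,  0.00000000e+00,
         1.00000000e+00]])}
scene {'fx': 362.77018333351714, 'fy': 362.77018333351714, 'cx': 252.46602843699128, 'cy': 188.57497306105014, 'dist_coeffs': array([-0.0073627,  0.       ,  0.       ,  0.       ,  0.       ]), 'world_to_cam': array([[ 5.52813933e-01, -8.33241805e-01, -1.02396167e-02,
        -3.38093559e+02],
       [-5.24242660e-01, -3.38204455e-01, -7.81528873e-01,
         3.38130825e+02],
       [ 6.47739445e-01,  4.37408094e-01, -6.23785035e-01,
         5.62051070e+02],
       [ 0.00000000e+00,  0.00000000e+00,  0.00000000e+00,
         1.00000000e+00]])}
```

View pics/top0.png

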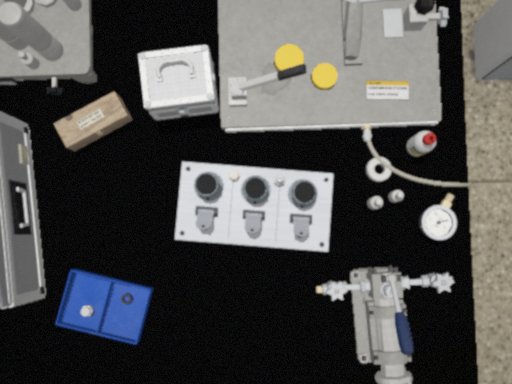

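View pics/scene0.png

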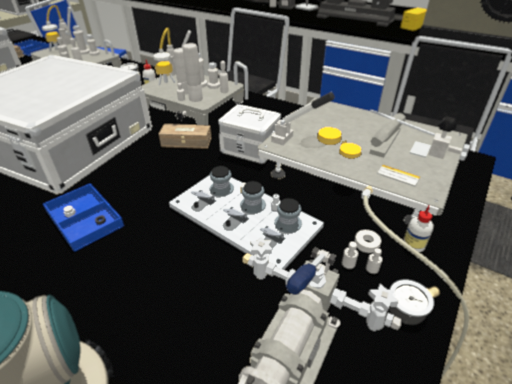

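```bash
python3 - <<'E'
import cv2
im=cv2.imread("pics/top0.png")
c=im[110:310,110:360]
cv2.imwrite("pics/top0c.png",cv2.resize(c,None,fx=3,fy=3,interpolation=cv2.INTER_CUBIC)[:600,:750])
E
```

```text
(no output)
```

View pics/top0c.png

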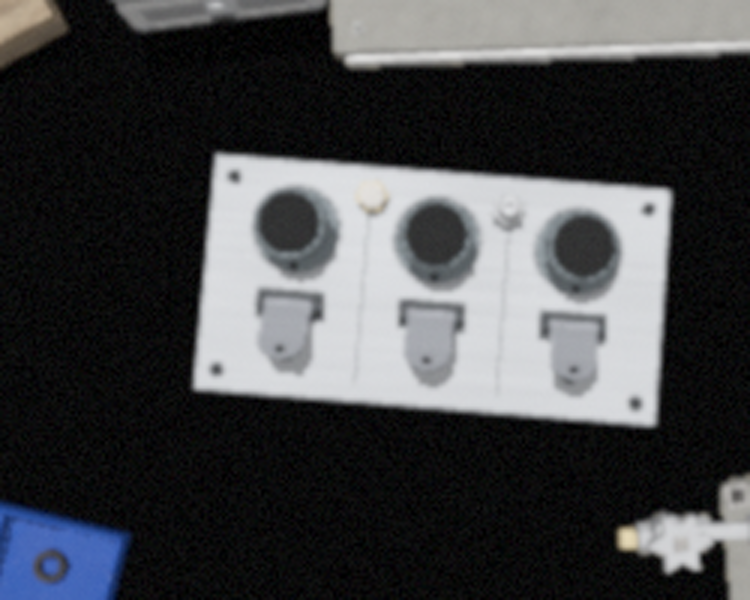

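The plate corners in the crop are at TL (215,153), TR (671,189), BR (656,426) and BL (192,390). The pad tops are at about (288,222), (436,234) and (583,246). The tags are raised towards the robot. I'll fit the plate pose from these points.

```bash
cat > h.py <<'E'
import numpy as np, cv2
from rig import status, imaging, manip
from scipy.spatial.transform import Rotation as R
def proj(P,ci):
    M=ci["world_to_cam"];K=np.array([[ci["fx"],0,ci["cx"]],[0,ci["fy"],ci["cy"]],[0,0,1]])
    return cv2.projectPoints(np.array(P,float).reshape(-1,1,3),cv2.Rodrigues(M[:3,:3])[0],M[:3,3],K,ci["dist_coeffs"])[0].reshape(-1,2)
def plate(q,P):
    P=np.array(P,float);c,s=np.cos(q[2]),np.sin(q[2])
    return np.c_[q[0]+c*P[:,0]-s*P[:,1],q[1]+s*P[:,0]+c*P[:,1],P[:,2]]
E
python3 - <<'E'
from h import *
from scipy.optimize import least_squares
px=np.array([(215,153),(671,189),(656,426),(192,390),(288,222),(436,234),(583,246)],float)
px=(px+.5)/3-.5+110
L=[(87,170,20),(87,-170,20),(-87,-170,20),(-87,170,20),(36,105,76),(36,0,76),(36,-105,76)]
ci=imaging.camera_info("top")
f=lambda q:(proj(plate(q,L),ci)-px).ravel()
s=least_squares(f,[500,0,0]);print(s.x,s.fun.round(2))
q=s.x
t=40*np.pi/180
fx=-20-36*np.cos(t);fz=34+36*np.sin(t)+1.5
print(plate(q,L[4:]).round(1));print(plate(q,[(fx,105,fz),(fx,0,fz),(fx,-105,fz)]).round(1))
st=status.observe();print(R.from_quat(st['eef_rot']).as_matrix().round(3),st['position'])
E
```

```text
[ 5.27179909e+02 -3.12774548e+01 -8.73737405e-02] [ 0.32  0.79 -0.45  0.62 -0.66 -0.39  0.63 -0.51 -0.08 -0.01 -0.08 -0.14
  0.3  -0.27]
[[ 572.2   70.2   76. ]
 [ 563.   -34.4   76. ]
 [ 553.9 -139.    76. ]]
[[ 488.9   77.5   58.6]
 [ 479.8  -27.1   58.6]
 [ 470.6 -131.7   58.6]]
[[ 0.317 -0.001 -0.948]
 [ 0.948 -0.002  0.317]
 [-0.002 -1.     0.   ]] [182.22485114 544.86961979 230.53463958]
```

```bash
python3 -m handwheel '[{"tx":-3.6,"tz":-3.1,"grip":0},{"tx":-3.6,"tz":-3.1,"grip":0},{"tx":-3.6,"tz":-3.1,"grip":0},{"tx":-3.6,"tz":-3.1,"grip":0},{"tx":-3.6,"tz":-3.1,"grip":0},{"tx":-3.6,"tz":-3.1,"grip":0},{"tx":-3.6,"tz":-3.1,"grip":0},{"tx":-3.6,"tz":-3.1,"grip":0},{"tx":-3.6,"tz":-3.1,"grip":0},{"spin":-0.12,"grip":0}]' 20
cat >> h.py <<'E'
Q=[527.18,-31.28,-0.08737]
PAD=plate(Q,[(36,105,76),(36,0,76),(36,-105,76)])
def go(P,yaw=None):
    s=status.observe();M=R.from_quat(s['eef_rot']).as_matrix()
    print('t',round(s['t'],2),'pos',s['position'].round(1),'F',s['contact_force'].round(2),'grip',round(s['grip_width'],1))
    print('to go cm tool',(M.T@(np.array(P)-s['position'])/10).round(2),'spin',round(np.arctan2(M[1,0],M[0,0])-(np.pi/2+Q[2]),3),'ty axis',M[:,1].round(4))
E
python3 -c "
from h import *
go(PAD[0]+[0,0,30])"
```

```text
t 0.1 pos [182.2 544.9 230.5] F [-0.33  0.51 -0.5 ] grip 85.3
to go cm tool [-32.63  12.5  -52.04] spin -0.235 ty axis [-7.0e-04 -1.5e-03 -1.0e+00]invalid input
```

```bash
python3 -m handwheel '[{"tx":-3.6,"ty":0,"tz":-3.1,"spin":0,"grip":0},{"tx":-3.6,"ty":0,"tz":-3.1,"spin":0,"grip":0},{"tx":-3.6,"ty":0,"tz":-3.1,"spin":0,"grip":0},{"tx":-3.6,"ty":0,"tz":-3.1,"spin":0,"grip":0},{"tx":-3.6,"ty":0,"tz":-3.1,"spin":0,"grip":0},{"tx":-3.6,"ty":0,"tz":-3.1,"spin":0,"grip":0},{"tx":-3.6,"ty":0,"tz":-3.1,"spin":0,"grip":0},{"tx":-3.6,"ty":0,"tz":-3.1,"spin":0,"grip":0},{"tx":-3.6,"ty":0,"tz":-3.1,"spin":0,"grip":0},{"tx":0,"ty":0,"tz":0,"spin":-0.12,"grip":0}]' 20
python3 -c "
from h import *
go(PAD[0]+[0,0,30])"
```

```text
t: 1.35
position: [345.2, 146.7, 231.1]
eef_rot: [0.549, 0.446, -0.446, -0.548]
contact_force: [-0.7, 0.1, -0.5]
grip_width: 0.2
t 1.35 pos [345.2 146.7 231.1] F [-0.65  0.13 -0.52] grip 0.2
to go cm tool [ -2.85  12.52 -23.78] spin -0.118 ty axis [ 1.0e-04 -1.2e-03 -1.0e+00]
```

```bash
python3 -m handwheel '[{"tx":0,"ty":0,"tz":0,"spin":-0.12,"grip":0},{"tx":-0.8,"ty":0,"tz":-3.3,"spin":0,"grip":0},{"tx":-0.8,"ty":0,"tz":-3.3,"spin":0,"grip":0},{"tx":-0.8,"ty":1,"tz":-3.3,"spin":0,"grip":0},{"tx":-0.8,"ty":2,"tz":-3.3,"spin":0,"grip":0},{"tx":-0.8,"ty":2,"tz":-3.3,"spin":0,"grip":0},{"tx":-0.8,"ty":2,"tz":-3.3,"spin":0,"grip":0},{"tx":-0.8,"ty":2,"tz":-3.3,"spin":0,"grip":0},{"tx":0,"ty":2,"tz":0,"spin":0,"grip":0},{"tx":0,"ty":0,"tz":0,"spin":0,"grip":0}]'
python3 -c "
from h import *
go(PAD[0]+[0,0,3])
for n in ('top','scene'): cv2.imwrite(f'pics/{n}1.png',cv2.resize(imaging.grab_frame(n)[120:290,150:370,::-1],None,fx=3.4,fy=3.4))"
```

```text
t: 2.6
position: [568.2, 74.5, 119.1]
eef_rot: [-0.519, -0.477, 0.48, 0.522]
contact_force: [-0.3, 0.1, 0.3]
grip_width: 0.3
t 2.6 pos [568.2  74.5 119.1] F [-0.34  0.06  0.29] grip 0.3
to go cm tool [-0.39  4.01 -0.45] spin 0.004 ty axis [-5.5e-03  1.0e-04 -1.0e+00]
```

View pics/top1.png

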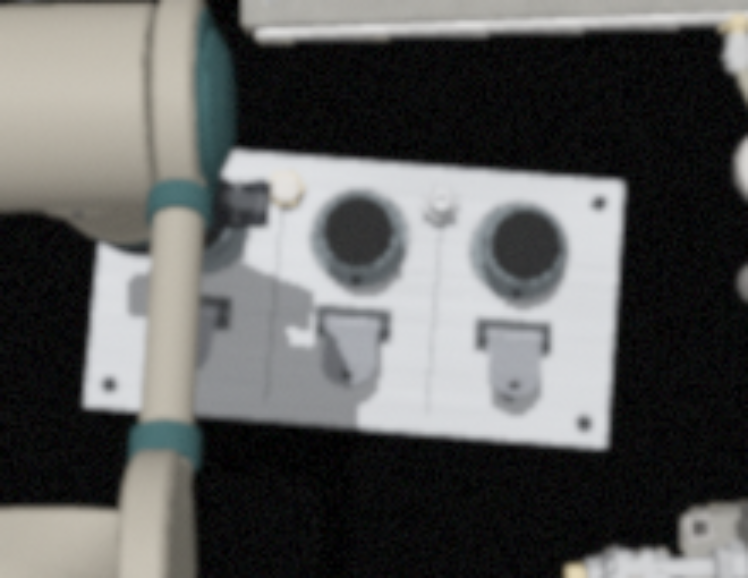

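View pics/scene1.png

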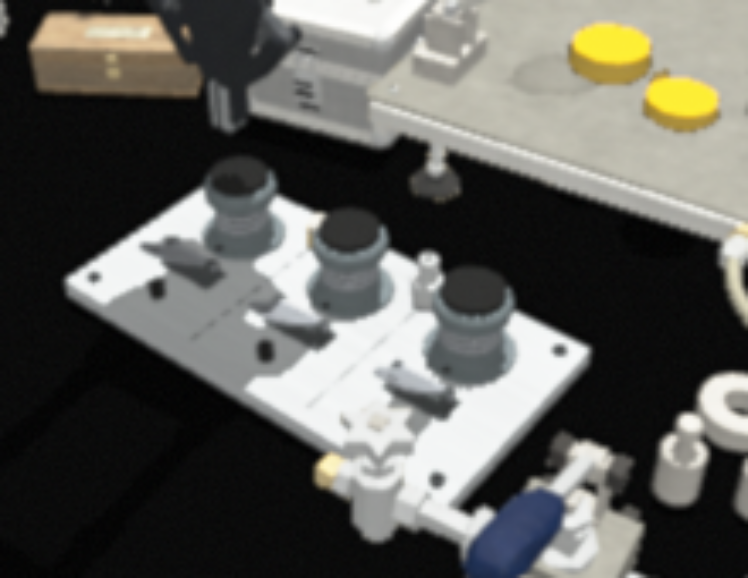

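The shut fingers are above the left pad (crop about (225,120) in the scene view). I'll centre on the pad and come down close to it.

```bash
python3 -m handwheel '[{"tx":-0.2,"ty":0.5,"tz":-0.22,"spin":0,"grip":0},{"tx":-0.19,"ty":0.5,"tz":-0.22,"spin":0,"grip":0},{"tx":0,"ty":0.8,"tz":0,"spin":0,"grip":0},{"tx":0,"ty":0.8,"tz":0,"spin":0,"grip":0},{"tx":0,"ty":0.6,"tz":0,"spin":0,"grip":0},{"tx":0,"ty":0.4,"tz":0,"spin":0,"grip":0},{"tx":0,"ty":0.2,"tz":0,"spin":0,"grip":0},{"tx":0,"ty":0,"tz":0,"spin":0,"grip":0},{"tx":0,"ty":0,"tz":0,"spin":0,"grip":0},{"tx":0,"ty":0,"tz":0,"spin":0,"grip":0}]'
python3 -c "
from h import *
go(PAD[0])"
```

```text
t: 3.95
position: [574.0, 70.4, 83.5]
eef_rot: [0.52, 0.479, -0.479, -0.52]
contact_force: [-0.1, 0.9, -1.0]
grip_width: 0.0
t 3.95 pos [574.   70.4  83.5] F [-0.06  0.85 -1.01] grip 0.0
to go cm tool [-0.04  0.75  0.18] spin 0.005 ty axis [ 5.e-04  1.e-04 -1.e+00]
```

```bash
python3 -m handwheel '[{"tx":0,"ty":0.3,"tz":0.09,"spin":0,"grip":0},{"tx":0,"ty":0.3,"tz":0.09,"spin":0,"grip":0},{"tx":0,"ty":0.25,"tz":0,"spin":0,"grip":0},{"tx":0,"ty":0.25,"tz":0,"spin":0,"grip":0},{"tx":0,"ty":0.25,"tz":0,"spin":0,"grip":0},{"tx":0,"ty":0.2,"tz":0,"spin":0,"grip":0},{"tx":0,"ty":0,"tz":0,"spin":0,"grip":0},{"tx":0,"ty":0,"tz":0,"spin":0,"grip":0},{"tx":0,"ty":0,"tz":0,"spin":0,"grip":0},{"tx":0,"ty":0,"tz":0,"spin":0,"grip":0}]'
python3 -c "
from h import *
go(PAD[0])"
```

```text
t: 5.2
position: [571.8, 70.6, 68.6]
eef_rot: [-0.52, -0.479, 0.479, 0.52]
contact_force: [-3.3, -0.0, 7.7]
grip_width: 0.0
t 5.2 pos [571.8  70.6  68.6] F [-3.34 -0.01  7.69] grip 0.0
to go cm tool [-0.04 -0.74 -0.05] spin 0.005 ty axis [-2.e-04  1.e-04 -1.e+00]
```

```bash
python3 -m handwheel '[{"tx":0,"ty":0.1,"tz":0,"spin":0,"grip":0},{"tx":0,"ty":0.1,"tz":0,"spin":0,"grip":0},{"tx":0,"ty":0,"tz":0,"spin":0,"grip":0},{"tx":0,"ty":0,"tz":0,"spin":0,"grip":0},{"tx":0,"ty":0,"tz":0,"spin":0,"grip":0},{"tx":0,"ty":0,"tz":0,"spin":0,"grip":0},{"tx":0,"ty":0,"tz":0,"spin":0,"grip":0},{"tx":0,"ty":0,"tz":0,"spin":0,"grip":0},{"tx":0,"ty":0,"tz":0,"spin":0,"grip":0},{"tx":0,"ty":0,"tz":0,"spin":0,"grip":0}]'
python3 -c "
from h import *
go(PAD[0])"
python3 -m handwheel '[{"tx":0,"ty":-0.3,"tz":0,"spin":0,"grip":0},{"tx":0,"ty":-0.3,"tz":0,"spin":0,"grip":0},{"tx":0,"ty":-0.3,"tz":0,"spin":0,"grip":0},{"tx":0,"ty":-0.3,"tz":0,"spin":0,"grip":0},{"tx":0,"ty":-0.6,"tz":0,"spin":0,"grip":0},{"tx":0,"ty":-0.8,"tz":0,"spin":0,"grip":0},{"tx":0,"ty":-0.8,"tz":0,"spin":0,"grip":0},{"tx":0,"ty":0,"tz":0,"spin":0,"grip":0},{"tx":0,"ty":0,"tz":0,"spin":0,"grip":0},{"tx":0,"ty":0,"tz":0,"spin":0,"grip":0}]'
python3 -c "
from h import *
go(PAD[1]+[0,0,20])"
```

```text
t: 6.45
position: [571.8, 70.6, 66.8]
eef_rot: [-0.52, -0.479, 0.479, 0.52]
contact_force: [-3.4, 1.0, 9.4]
grip_width: -0.2
t 6.45 pos [571.8  70.6  66.8] F [-3.41  1.05  9.35] grip -0.2
to go cm tool [-0.04 -0.92 -0.05] spin 0.005 ty axis [-1.e-04  0.e+00 -1.e+00]
t: 7.7
position: [571.8, 70.6, 99.5]
eef_rot: [-0.52, -0.479, 0.479, 0.52]
contact_force: [1.4, -0.1, -1.0]
grip_width: -0.0
t 7.7 pos [571.8  70.6  99.5] F [ 1.42 -0.13 -0.96] grip -0.0
to go cm tool [-10.54   0.35   0.  ] spin 0.005 ty axis [-6.e-04  1.e-04 -1.e+00]
```

The left mount read about 8 N at 8 mm, so it has the medium spring. Next is the middle one.

```bash
python3 -m handwheel '[{"tx":-2.5,"ty":0,"tz":0,"spin":0,"grip":0},{"tx":-2.5,"ty":0,"tz":0,"spin":0,"grip":0},{"tx":-2.5,"ty":0,"tz":0,"spin":0,"grip":0},{"tx":-2,"ty":0,"tz":0,"spin":0,"grip":0},{"tx":-1,"ty":0,"tz":0,"spin":0,"grip":0},{"tx":0,"ty":0.7,"tz":0,"spin":0,"grip":0},{"tx":0,"ty":0.7,"tz":0,"spin":0,"grip":0},{"tx":0,"ty":0.3,"tz":0,"spin":0,"grip":0},{"tx":0,"ty":0,"tz":0,"spin":0,"grip":0},{"tx":0,"ty":0,"tz":0,"spin":0,"grip":0}]'
python3 -c "
from h import *
go(PAD[1])"
```

```text
t: 8.95
position: [563.6, -33.8, 82.9]
eef_rot: [0.52, 0.479, -0.479, -0.52]
contact_force: [0.4, -1.1, 1.1]
grip_width: -0.2
t 8.95 pos [563.6 -33.8  82.9] F [ 0.36 -1.09  1.08] grip -0.2
to go cm tool [-0.06  0.69  0.05] spin 0.005 ty axis [ 3.e-04  1.e-04 -1.e+00]
```

```bash
python3 -m handwheel '[{"tx":-0.05,"ty":0.3,"tz":0,"spin":0,"grip":0},{"tx":0,"ty":0.3,"tz":0,"spin":0,"grip":0},{"tx":0,"ty":0.25,"tz":0,"spin":0,"grip":0},{"tx":0,"ty":0.25,"tz":0,"spin":0,"grip":0},{"tx":0,"ty":0.25,"tz":0,"spin":0,"grip":0},{"tx":0,"ty":0.2,"tz":0,"spin":0,"grip":0},{"tx":0,"ty":0,"tz":0,"spin":0,"grip":0},{"tx":0,"ty":0,"tz":0,"spin":0,"grip":0},{"tx":0,"ty":0,"tz":0,"spin":0,"grip":0},{"tx":0,"ty":0,"tz":0,"spin":0,"grip":0}]'
python3 -m handwheel '[{"tx":0,"ty":0.1,"tz":0,"spin":0,"grip":0},{"tx":0,"ty":0.1,"tz":0,"spin":0,"grip":0},{"tx":0,"ty":0,"tz":0,"spin":0,"grip":0},{"tx":0,"ty":0,"tz":0,"spin":0,"grip":0},{"tx":0,"ty":0,"tz":0,"spin":0,"grip":0},{"tx":0,"ty":0,"tz":0,"spin":0,"grip":0},{"tx":0,"ty":0,"tz":0,"spin":0,"grip":0},{"tx":0,"ty":0,"tz":0,"spin":0,"grip":0},{"tx":0,"ty":0,"tz":0,"spin":0,"grip":0},{"tx":0,"ty":0,"tz":0,"spin":0,"grip":0}]'
python3 -m handwheel '[{"tx":0,"ty":-0.3,"tz":0,"spin":0,"grip":0},{"tx":0,"ty":-0.3,"tz":0,"spin":0,"grip":0},{"tx":0,"ty":-0.3,"tz":0,"spin":0,"grip":0},{"tx":0,"ty":-0.3,"tz":0,"spin":0,"grip":0},{"tx":0,"ty":-0.6,"tz":0,"spin":0,"grip":0},{"tx":0,"ty":-0.8,"tz":0,"spin":0,"grip":0},{"tx":0,"ty":-0.8,"tz":0,"spin":0,"grip":0},{"tx":0,"ty":0,"tz":0,"spin":0,"grip":0},{"tx":0,"ty":0,"tz":0,"spin":0,"grip":0},{"tx":0,"ty":0,"tz":0,"spin":0,"grip":0}]'
python3 -c "
from h import *
go(PAD[2]+[0,0,20])"
```

```text
t: 10.2
position: [563.4, -34.6, 67.4]
eef_rot: [0.52, 0.479, -0.479, -0.52]
contact_force: [-1.6, -0.4, 3.7]
grip_width: 0.2
t: 11.45
position: [563.4, -34.6, 65.3]
eef_rot: [0.52, 0.479, -0.479, -0.52]
contact_force: [-0.9, 0.3, 4.0]
grip_width: 0.4
t: 12.7
position: [563.1, -34.5, 99.0]
eef_rot: [-0.52, -0.479, 0.479, 0.52]
contact_force: [-0.5, 0.9, 0.4]
grip_width: -0.2
t 12.7 pos [563.1 -34.5  99. ] F [-0.45  0.95  0.36] grip -0.2
to go cm tool [-10.49   0.3    0.05] spin 0.005 ty axis [-7.e-04  2.e-04 -1.e+00]
```

The middle mount is soft, at about 3.7 N. Now the right one.

```bash
python3 -m handwheel '[{"tx":-2.5,"ty":0,"tz":0.05,"spin":0,"grip":0},{"tx":-2.5,"ty":0,"tz":0,"spin":0,"grip":0},{"tx":-2.5,"ty":0,"tz":0,"spin":0,"grip":0},{"tx":-2,"ty":0,"tz":0,"spin":0,"grip":0},{"tx":-1,"ty":0,"tz":0,"spin":0,"grip":0},{"tx":0,"ty":0.7,"tz":0,"spin":0,"grip":0},{"tx":0,"ty":0.7,"tz":0,"spin":0,"grip":0},{"tx":0,"ty":0.3,"tz":0,"spin":0,"grip":0},{"tx":0,"ty":0,"tz":0,"spin":0,"grip":0},{"tx":0,"ty":0,"tz":0,"spin":0,"grip":0}]'
python3 -m handwheel '[{"tx":0,"ty":0.3,"tz":0,"spin":0,"grip":0},{"tx":0,"ty":0.3,"tz":0,"spin":0,"grip":0},{"tx":0,"ty":0.25,"tz":0,"spin":0,"grip":0},{"tx":0,"ty":0.25,"tz":0,"spin":0,"grip":0},{"tx":0,"ty":0.25,"tz":0,"spin":0,"grip":0},{"tx":0,"ty":0.2,"tz":0,"spin":0,"grip":0},{"tx":0,"ty":0,"tz":0,"spin":0,"grip":0},{"tx":0,"ty":0,"tz":0,"spin":0,"grip":0},{"tx":0,"ty":0,"tz":0,"spin":0,"grip":0},{"tx":0,"ty":0,"tz":0,"spin":0,"grip":0}]'
python3 -c "
from h import *
go(PAD[2])"
```

```text
t: 13.95
position: [554.4, -138.9, 82.4]
eef_rot: [0.52, 0.479, -0.479, -0.52]
contact_force: [0.3, 0.6, 0.5]
grip_width: 0.2
t: 15.2
position: [554.3, -139.2, 68.4]
eef_rot: [0.521, 0.479, -0.479, -0.52]
contact_force: [-2.8, 1.7, 10.3]
grip_width: 0.2
t 15.2 pos [ 554.3 -139.2   68.4] F [-2.81  1.73 10.29] grip 0.2
to go cm tool [ 0.02 -0.76  0.05] spin 0.005 ty axis [ 1.1e-03 -3.0e-04 -1.0e+00]
```

```bash
python3 -m handwheel '[{"tx":0,"ty":0.1,"tz":0,"spin":0,"grip":0},{"tx":0,"ty":0,"tz":0,"spin":0,"grip":0},{"tx":0,"ty":0,"tz":0,"spin":0,"grip":0},{"tx":0,"ty":0,"tz":0,"spin":0,"grip":0},{"tx":0,"ty":-0.3,"tz":0,"spin":0,"grip":0},{"tx":0,"ty":-0.3,"tz":0,"spin":0,"grip":0},{"tx":0,"ty":-0.3,"tz":0,"spin":0,"grip":0},{"tx":0,"ty":-0.5,"tz":0,"spin":0,"grip":0},{"tx":0,"ty":-1,"tz":0,"spin":0,"grip":0},{"tx":0,"ty":-1,"tz":0,"spin":0,"grip":0}]'
python3 -m handwheel '[{"tx":0,"ty":-0.2,"tz":0,"spin":0,"grip":0},{"tx":1.5,"ty":0,"tz":1.5,"spin":0,"grip":0},{"tx":1.5,"ty":0,"tz":1.5,"spin":0,"grip":0},{"tx":1.5,"ty":0,"tz":1.5,"spin":0,"grip":0},{"tx":1.5,"ty":0,"tz":1.5,"spin":0,"grip":0},{"tx":1.5,"ty":0,"tz":1.5,"spin":0,"grip":0},{"tx":1.5,"ty":0,"tz":1,"spin":0,"grip":0},{"tx":1.5,"ty":0,"tz":0.1,"spin":0,"grip":0},{"tx":0,"ty":0,"tz":0,"spin":0,"grip":0},{"tx":0,"ty":0,"tz":0,"spin":0,"grip":0}]'
python3 -c "
from h import *
go(plate(Q,[(-50,0,72)])[0])
for n in ('top','scene'): cv2.imwrite(f'pics/{n}2.png',cv2.resize(imaging.grab_frame(n)[120:290,150:370,::-1],None,fx=3.4,fy=3.4))"
```

```text
t: 16.45
position: [554.2, -139.2, 100.2]
eef_rot: [-0.52, -0.479, 0.479, 0.52]
contact_force: [-0.0, 0.6, 1.2]
grip_width: 0.1
t: 17.7
position: [477.9, -27.6, 101.9]
eef_rot: [0.52, 0.479, -0.479, -0.52]
contact_force: [-0.4, 0.0, 0.7]
grip_width: -0.1
t 17.7 pos [477.9 -27.6 101.9] F [-0.37  0.    0.67] grip -0.1
to go cm tool [0.07 2.99 0.06] spin 0.005 ty axis [ 8.e-04 -4.e-04 -1.e+00]
```

View pics/scene2.png

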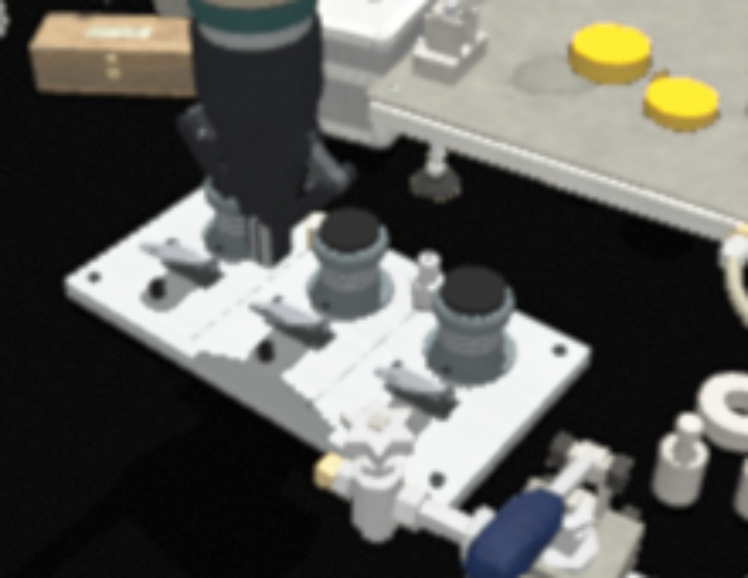

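All tags are still raised, and the fingers are above the middle tag. Pushing it down now.

```bash
python3 -m handwheel '[{"tx":0.07,"ty":0.8,"tz":0,"spin":0,"grip":0},{"tx":0,"ty":0.8,"tz":0,"spin":0,"grip":0},{"tx":0,"ty":0.8,"tz":0,"spin":0,"grip":0},{"tx":0,"ty":0.6,"tz":0,"spin":0,"grip":0},{"tx":0,"ty":0.5,"tz":0,"spin":0,"grip":0},{"tx":0,"ty":0.5,"tz":0,"spin":0,"grip":0},{"tx":0,"ty":0.4,"tz":0,"spin":0,"grip":0},{"tx":0,"ty":0.4,"tz":0,"spin":0,"grip":0},{"tx":0,"ty":0,"tz":0,"spin":0,"grip":0},{"tx":0,"ty":0,"tz":0,"spin":0,"grip":0}]'
python3 -m handwheel '[{"tx":0,"ty":0.3,"tz":0,"spin":0,"grip":0},{"tx":0,"ty":0.3,"tz":0,"spin":0,"grip":0},{"tx":0,"ty":0.3,"tz":0,"spin":0,"grip":0},{"tx":0,"ty":0.3,"tz":0,"spin":0,"grip":0},{"tx":0,"ty":0.2,"tz":0,"spin":0,"grip":0},{"tx":0,"ty":0.1,"tz":0,"spin":0,"grip":0},{"tx":0,"ty":0,"tz":0,"spin":0,"grip":0},{"tx":0,"ty":0,"tz":0,"spin":0,"grip":0},{"tx":0,"ty":0,"tz":0,"spin":0,"grip":0},{"tx":0,"ty":0,"tz":0,"spin":0,"grip":0}]'
```

```text
t: 19.05
position: [477.1, -26.7, 53.7]
eef_rot: [-0.52, -0.479, 0.479, 0.52]
contact_force: [0.8, 0.3, -0.4]
grip_width: -0.0
t: 20.3
position: [477.4, -26.8, 38.8]
eef_rot: [0.52, 0.479, -0.479, -0.52]
contact_force: [-0.4, 0.1, -0.4]
grip_width: -0.2
```

```bash
python3 -m handwheel '[{"tx":0,"ty":0.1,"tz":0,"spin":0,"grip":0},{"tx":0,"ty":0.1,"tz":0,"spin":0,"grip":0},{"tx":0,"ty":0.1,"tz":0,"spin":0,"grip":0},{"tx":0,"ty":0,"tz":0,"spin":0,"grip":0},{"tx":0,"ty":0,"tz":0,"spin":0,"grip":0},{"tx":0,"ty":0,"tz":0,"spin":0,"grip":0},{"tx":0,"ty":0,"tz":0,"spin":0,"grip":0},{"tx":0,"ty":0,"tz":0,"spin":0,"grip":0},{"tx":0,"ty":0,"tz":0,"spin":0,"grip":0},{"tx":0,"ty":0,"tz":0,"spin":0,"grip":0}]'
python3 -c "
from h import *
go(plate(Q,[(-50,0,36)])[0])
for n in ('top','scene'): cv2.imwrite(f'pics/{n}3.png',cv2.resize(imaging.grab_frame(n)[120:290,150:370,::-1],None,fx=3.4,fy=3.4))"
```

```text
t: 21.55
position: [477.2, -26.7, 35.7]
eef_rot: [-0.52, -0.479, 0.479, 0.52]
contact_force: [0.2, -1.2, -0.7]
grip_width: -0.0
t 21.55 pos [477.2 -26.7  35.7] F [ 0.18 -1.21 -0.69] grip -0.0
to go cm tool [-0.02 -0.03 -0.02] spin 0.004 ty axis [-1.e-04  2.e-04 -1.e+00]
```

View pics/scene3.png

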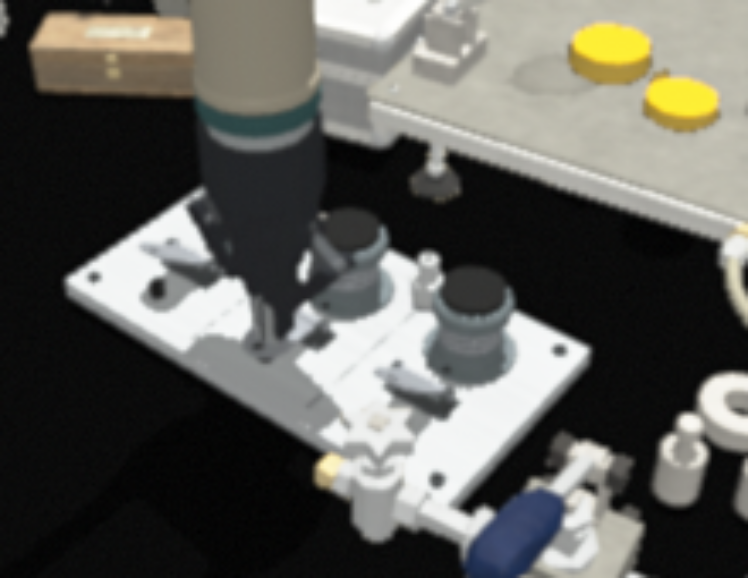

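The tag has gone nearly flat under the fingertip. I'll push on until the end stop shows in the force.

```bash
python3 -m handwheel '[{"tx":0,"ty":0.1,"tz":0,"spin":0,"grip":0},{"tx":0,"ty":0.1,"tz":0,"spin":0,"grip":0},{"tx":0,"ty":0,"tz":0,"spin":0,"grip":0},{"tx":0,"ty":0,"tz":0,"spin":0,"grip":0},{"tx":0,"ty":0,"tz":0,"spin":0,"grip":0},{"tx":0,"ty":0,"tz":0,"spin":0,"grip":0},{"tx":0,"ty":0,"tz":0,"spin":0,"grip":0},{"tx":0,"ty":0,"tz":0,"spin":0,"grip":0},{"tx":0,"ty":0,"tz":0,"spin":0,"grip":0},{"tx":0,"ty":0,"tz":0,"spin":0,"grip":0}]'
```

```text
t: 22.9
position: [477.2, -26.7, 35.2]
eef_rot: [0.52, 0.479, -0.479, -0.52]
contact_force: [-3.3, 0.3, 13.1]
grip_width: -0.0
```

The tag is at its stop: z no longer sinks and the force reads 13 N. I'll retract and look.

```bash
python3 -m handwheel '[{"tx":0,"ty":-0.3,"tz":0,"spin":0,"grip":0},{"tx":0,"ty":-0.5,"tz":0,"spin":0,"grip":0},{"tx":0,"ty":-1,"tz":0,"spin":0,"grip":0},{"tx":0,"ty":-2,"tz":0,"spin":0,"grip":0},{"tx":0,"ty":-3,"tz":0,"spin":0,"grip":0},{"tx":0,"ty":-3,"tz":0,"spin":0,"grip":0},{"tx":0,"ty":-3,"tz":2,"spin":0,"grip":0},{"tx":0,"ty":-2,"tz":3,"spin":0,"grip":0},{"tx":0,"ty":0,"tz":4,"spin":0,"grip":0},{"tx":0,"ty":0,"tz":4,"spin":0,"grip":0}]'
python3 -c "
from h import *
go([300,0,200])
for n in ('top','scene'): cv2.imwrite(f'pics/{n}4.png',cv2.resize(imaging.grab_frame(n)[120:290,150:370,::-1],None,fx=3.4,fy=3.4))"
```

```text
t: 24.15
position: [346.6, -15.9, 182.4]
eef_rot: [0.521, 0.479, -0.479, -0.52]
contact_force: [-0.1, 0.0, -0.1]
grip_width: -0.4
t 24.15 pos [346.6 -15.9 182.4] F [-0.05  0.04 -0.11] grip -0.4
to go cm tool [ 1.2  -1.76  4.77] spin 0.005 ty axis [ 1.e-03 -2.e-04 -1.e+00]
```

View pics/scene4.png

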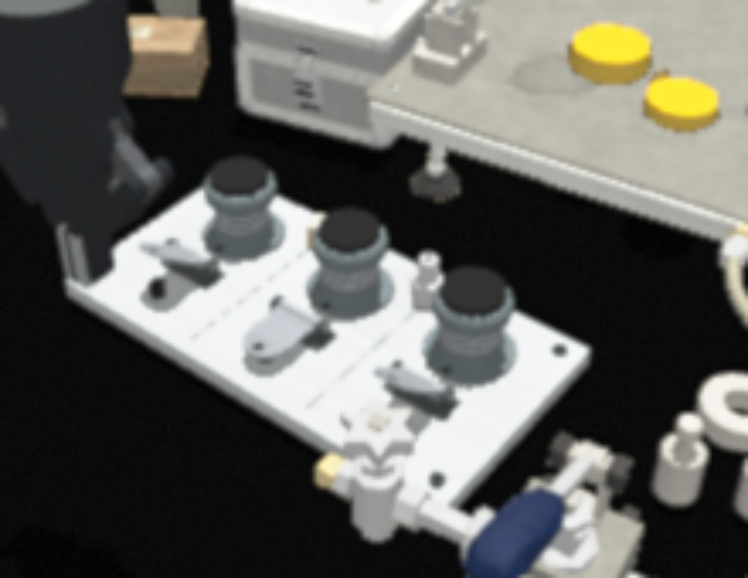

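View pics/top4.png

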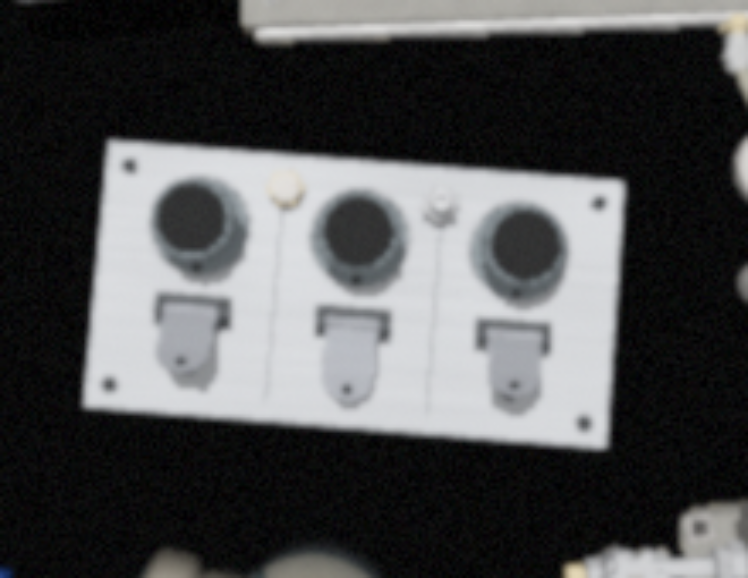

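The middle tag now lies flat (hole at about (347,390) in the top crop) and the other two are raised. The mounts, nut and adaptor are where they were, so I'm handing the job in.

```bash
python3 -c "
from rig import manip,status
print(status.observe()['t']);print(manip.close_job())"
```

```text
24.25
the job is handed in; nothing more can be done
None
```

The softest mount is the middle one. Its tag is pushed fully down, and the left and right tags are still raised.

I pressed the pads left, middle, right with shut fingertips and let each one rise again:

| Mount | Deepest reading (mm below the unpressed pad top) | Force at that reading |
|---|---|---|
| Left | 9.2 | 9.4 N |
| Middle | 10.7 | 4.0 N |
| Right | 7.6 | 10.3 N |

- **Right pad:** after that reading I pressed it about 1 mm further before letting it rise, with no reading at that depth.
- **Depth accuracy:** the camera calibration makes the depths good to about 2 mm.
- **Tag force:** while the middle tag was folding, the force at rest read near zero, not the 2–3 N stated. I went on until it met its stop at z of about 35 mm with about 13 N.
- **Final pictures:** the middle tag is level, the pads are back up, and the mounts, nut and adaptor are where they started. The ring and weight look unmoved in the scene picture, where they are only partly visible. The arm was clear of everything.
- **Hand-in:** the job was handed in at 24.3 s. One move call was refused for missing fields before anything had moved.

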